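# Feel along the chassis screws of an upturned model car

### The job

Check the row of five raised screw heads on the upturned model car's chassis by feel: with the fingertips, lightly touch each head for a moment, one after another along the row from the nose (the end with the broad round bumper) to the tail (the end with the wing), then take the hand away. Press only gently, without pushing the car well down on its sprung mount, and do not disturb the parts dish on the chassis or the things lying beside the car.

Things in the scene. Friction and masses are not known exactly. Their poses are not given: they have to be found in the camera images.
- car: Bare 1:8 model car, upside down on a fixed stand, its black chassis plate (345 x 88 to 104 mm) level and facing up. Origin: middle of the plate's upper face, 125 to 155 mm above the bench; x to the nose, z up. Held from sliding or turning, but the mount is sprung: pushed down it sinks straight down (starts at about 1 N, then 0.4 N per mm, 12 mm at most) and springs back.
- car_nose (a point): Foremost point of the car's nose, 213 mm ahead of the car's origin and 16 mm below the plate's upper face: the rim of a broad round black bumper of 55 mm radius. The front tyres lie 150 mm ahead of the origin, 113 mm to each side; tyres are black with white wheels, 76 mm across, 36 mm wide, and rise 5 mm above the plate.
- car_tail (a point): Middle of the white wing at the car's tail, 222 mm behind the car's origin and 50 mm below the plate's upper face; the wing is 170 mm wide with upright ends. The rear tyres, like the front ones, lie 150 mm behind the origin, 113 mm to each side.
- screw1: Raised steel screw head on the chassis plate, 12 mm across at its foot, 8.4 mm across its flat top, 3 mm high, in a gently bowed row of five, 46 mm apart along the car: first, nearest the nose; at (92, 38) mm in the car's x, y. Fixed to the car. Origin: centre of its foot, on the plate; its top is 3 mm above.
- screw2: Raised steel screw head on the chassis plate, 12 mm across at its foot, 8.4 mm across its flat top, 3 mm high, in a gently bowed row of five, 46 mm apart along the car: second; at (46, 29) mm. Fixed to the car. Origin: centre of its foot, on the plate; its top is 3 mm above.
- screw3: Raised steel screw head on the chassis plate, 12 mm across at its foot, 8.4 mm across its flat top, 3 mm high, in a gently bowed row of five, 46 mm apart along the car: third, the middle one; at (0, 26) mm. Fixed to the car. Origin: centre of its foot, on the plate; its top is 3 mm above.
- screw4: Raised steel screw head on the chassis plate, 12 mm across at its foot, 8.4 mm across its flat top, 3 mm high, in a gently bowed row of five, 46 mm apart along the car: fourth; at (-46, 29) mm. Fixed to the car. Origin: centre of its foot, on the plate; its top is 3 mm above.
- screw5: Raised steel screw head on the chassis plate, 12 mm across at its foot, 8.4 mm across its flat top, 3 mm high, in a gently bowed row of five, 46 mm apart along the car: fifth, nearest the tail; at (-92, 38) mm. Fixed to the car. Origin: centre of its foot, on the plate; its top is 3 mm above.
- dish: Small open steel parts dish, 40 mm across, 14 mm high, 50 g, lying loose on the chassis plate beside the middle of the row, its centre about 56 to 62 mm from the middle screw, on the far side of the car's middle line. Origin: centre of its underside. Leave alone.
- driver: Screwdriver, 170 mm long, lying loose on the bench beside the car on the side of the screw row. Leave alone.
- wheel: Spare black wheel, 76 mm across, 36 mm high, lying flat and loose on the bench beside the car, on the side away from the row. Leave alone.
- jar: Small jar, 40 mm across, 55 mm high, standing loose on the bench beside the car, on the side away from the row. Leave alone.

How it is judged:
On the way, in this order (a step that is already met when the one before it is completed fails the run):
1. the fingertips touch the first screw head from the nose (contact force between the fingers and screw1 above 0.2 N), for 0.1 s.
2. the fingertips touch the second screw head from the nose (contact force between the fingers and screw2 above 0.2 N), for 0.1 s.
3. the fingertips touch the third screw head from the nose (contact force between the fingers and screw3 above 0.2 N), for 0.1 s.
4. the fingertips touch the fourth screw head from the nose (contact force between the fingers and screw4 above 0.2 N), for 0.1 s.
5. the fingertips touch the fifth screw head from the nose (contact force between the fingers and screw5 above 0.2 N), for 0.1 s.
At the end, for the whole second after the job is handed in: All five heads have been touched in order from nose to tail; the car has sprung back to its rest height (within 2 mm); the dish, screwdriver, wheel and jar lie still within 15 mm of where they started (distance of car from where it was at the start of the episode below 0.002 m and linear speed of each of car, dish, driver, wheel, jar below 0.02 m/s and distance of each of dish, driver, wheel, jar from where it was at the start of the episode below 0.015 m).
It fails at once if the car was pressed hard (over 12 N by the fingers or arm) (contact force between any of the fingers, the arm and car above 12 N).
It fails at once if the mount was pressed down by more than 9 mm (distance of car from where it was at the start of the episode above 0.009 m).
It fails at once if a bystander was pushed, lifted or carried more than 20 mm (distance of any of dish, driver, wheel, jar from where it was at the start of the episode above 0.02 m).
It also fails if it takes over 48 s, if anything falls off the work surface, if the arm or the gripper's body presses on something with over 40 N, if the wrist force passes 120 N, or if a joint passes its speed limit or range.

### The arm

A 6-joint arm with a two-finger parallel gripper is mounted at the origin on the work surface. World frame = base frame: x ahead of the robot, y to its left, z up, the work surface at z = 0. Lengths are in m, angles in rad, forces in N, time in s.
With the tool pointing down it reaches from about 0.275 to 0.725 m from the base axis. Payload 5.6 kg.
Tool frame: the origin (TCP) lies on the centre line of the jaws, within the pads' length; the fingertips stand 14 mm ahead of it and the grasp point (between the pads) lies 5 mm behind it; z points along the fingers, y is the line along which they close (so a half turn about z gives the same grasp; the last joint's range is limited). The gripper opens to 85 mm and grips with 20 to 120 N. Pads are 22 mm wide; open, the fingers measure 114 mm over their backs; the gripper's body (76 mm by 85 mm) begins 54 mm behind the grasp point. The pads swing forward as they close: fully open they stand 13 mm farther back than shut.
Start: joints at [-0.854, 0.255, 0.108, 0, -1.424, -0.285], TCP at [0.23, -0.5, 0.245] pointing down, gripper open.
Joint ranges: [-2.95, 2.95], [-1.21, 1.97], [-1.09, 1.5], [-2.87, 1.71], [-2.94, -0.07], [-3.05, 3.05]. Speed limits (rad/s): [2.57, 2.57, 3.14, 3.14, 3.14, 3.14].

### API

Orientations are given as a rotation vector (axis times angle).
In Python, from bench import manip gives the robot as it stands.
- The arm moves only by the shell command python3 -m crank 'ROWS' [OPENING] [FORCE]. ROWS is JSON, a list of rows, each a list of 6 numbers: the shift along the tool's x, y, z normalised to -1 to 1, where 1 is 0.5 m, then the turn, a rotation vector about the tool's x, y, z normalised to -1 to 1, where 1 is pi/4 rad. A call has 1 to 5 rows; each row is the pose to reach, as a shift and turn from the pose commanded when the call began, along the tool's axes at that moment; what a row does not reach only later rows make up. A row lasts 1/8 s, in which the tool goes at most 62.5 mm and 10.7 degrees, less where a joint would pass 70% of its speed; a pose out of reach is approached as far as the arm can. A call with a number of a shift or a turn outside -1 to 1 is refused whole. A call with a gripper value outside its range is refused whole. OPENING is the finger opening in mm, from 0 to 85.4, set as the call begins (- or left out, the last holds). The fingers move at their own pace and stop on an object; FORCE is the grip in N (left out, the last holds). Time passes only in rows, so rows that repeat a pose let the fingers close. It gives the time, the measured TCP pose, the force, the opening and the grip force at its end, in the units of the state.
- manip.observe(): the state, without advancing time (a new reading comes with each control period).
- manip.capture(name): name is "side" or "top"; returns a dict with "color" (480x640x3 uint8, red, green, blue), "depth" (480x640 float32, m along the optical axis (not along the pixel's ray), 0 where there is no reading), "fx", "fy", "cx", "cy" (pixels), "xyz" and "orientation" of the camera in the world. Camera axes: x right, y down, z forward; pixel columns grow to the right and rows downward; lengths in m; the calibration is good to about 2 mm. A picture is of the moment at which its call begins.
- manip.job_done(): hands the job in; it is judged then, once.
The state is a dict: "clock": time; "joint_pos": joint angles; "joint_vel": joint speeds; "tau": joint torques, N m; "eef_pos": TCP position; "tcp_rot": TCP orientation; "wrist_force": force on the tool from outside, world axes, zero at the start; "wrist_torque": the same for the moment, N m; "finger_gap": finger opening in m; "grip_force": force on a finger pad.
Only numpy, scipy, OpenCV 4.12 (cv2) and the standard library are available. Lean on these libraries where they do the work, as an engineer would, in place of code of your own. Each camera call takes 0.05 s, during which the arm holds its last target. There are 200 camera calls.

## Working session

There is one attempt and no reset: what is moved stays moved. The work goes in short steps, Python scripts to look and compute and a shell command to move; the robot and the scene stay as the last step left them, time stands still between calls to the robot, and variables do not carry over. Pictures are saved under pics/ and viewed, at most 10 in all, crops included, and the job is handed in when it is done.

```bash
mkdir -p pics
python3 - <<'E'
from bench import manip
import cv2,numpy as np,pickle
o=manip.observe();print({k:np.round(o[k],4).tolist() for k in o})
for n in("top","side"):
    c=manip.capture(n);cv2.imwrite(f"pics/{n}0.png",c["color"][:,:,::-1]);pickle.dump(c,open(f"{n}0.pkl","wb"))
    print(n,c["xyz"],c["orientation"],c["fx"],c["cx"],c["cy"])
E
```

```text
{'clock': 0.0, 'joint_pos': [-0.8544, 0.2557, 0.107, -0.0005, -1.4239, -0.2846], 'joint_vel': [0.0009, 0.0, 0.0012, 0.0016, 0.0002, 0.001], 'tau': [0.0005, -38.6641, 23.7944, 5.365, -0.0061, 0.0], 'eef_pos': [0.23, -0.4991, 0.2444], 'tcp_rot': [0.6729, -3.0682, -0.0029], 'wrist_force': [0.0136, 0.1582, -0.5168], 'wrist_torque': [-0.0332, -0.0258, 0.0092], 'grip_force': 0.0, 'finger_gap': 0.0852}
top [0.55488942 0.02618574 0.98791261] [-2.15817303  2.2027436  -0.05764996] 485.39500835416237 317.7880564121878 241.90682198540767
side [ 0.5236863  -0.53943856  0.8166523 ] [-2.44457915  0.16138501 -0.07481208] 527.4201410087016 309.76759999620543 242.6467863010278
```

View pics/top0.png

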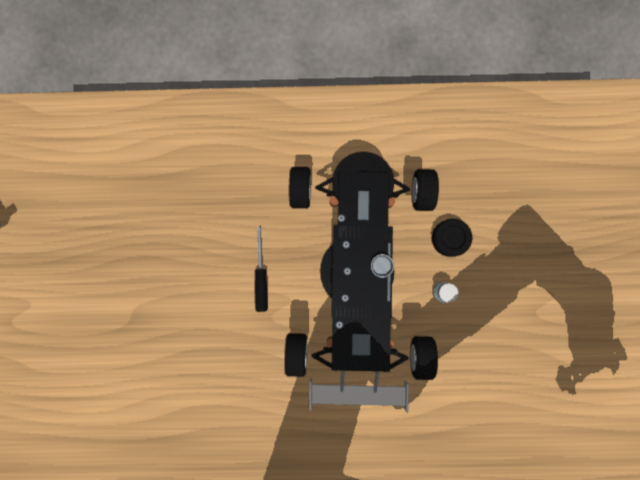

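View pics/side0.png

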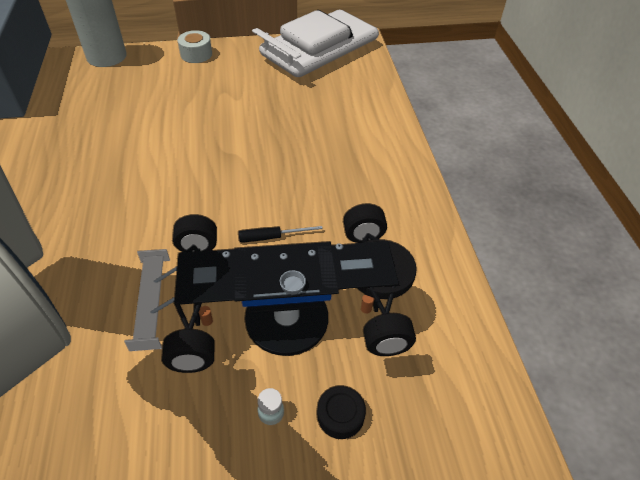

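The top view shows the nose pointing up (about 363,155) and the wing at (358,395). The screws are at about (341,218), (346,244), (347,271), (345,298) and (339,325), with the dish at (382,266). In the side view the heads are at about (339,247), (312,253), (283,256), (254,257) and (226,255).

```bash
cat > loc.py <<'E'
import pickle,numpy as np,cv2
from scipy.spatial.transform import Rotation as R
from scipy.optimize import least_squares
M=np.array([[92,38],[46,29],[0,26],[-46,29],[-92,38]])/1000
seeds={"top":[(341,218),(346,244),(347,271),(345,298),(339,325)],"side":[(339,247),(312,253),(283,256),(254,257),(226,255)]}
C={n:pickle.load(open(n+"0.pkl","rb")) for n in seeds};P={}
for n,c in C.items():
    g=cv2.cvtColor(c["color"],cv2.COLOR_RGB2GRAY).astype(float);out=[]
    for u,v in seeds[n]:
        for _ in range(3):
            r=5;u0,v0=int(round(u)),int(round(v));w=g[v0-r:v0+r+1,u0-r:u0+r+1]
            w=np.clip(w-70,0,None);yy,xx=np.mgrid[-r:r+1,-r:r+1];w=w*(xx**2+yy**2<=r*r)
            u,v=u0+(w*xx).sum()/w.sum(),v0+(w*yy).sum()/w.sum()
        out.append((u,v))
    P[n]=np.array(out)
    d=np.array([np.median(c["depth"][int(round(v))-1:int(round(v))+2,int(round(u))-1:int(round(u))+2]) for u,v in out])
    p=np.c_[(P[n][:,0]-c["cx"])/c["fx"]*d,(P[n][:,1]-c["cy"])/c["fy"]*d,d]
    print(n,P[n].round(1).tolist(),"\n",(R.from_rotvec(c["orientation"]).apply(p)+c["xyz"]).round(4))
def heads(q,h=.002):
    s,k=np.sin(q[3]),np.cos(q[3]);return np.c_[q[0]+k*M[:,0]-s*M[:,1],q[1]+s*M[:,0]+k*M[:,1],np.full(5,q[2]+h)]
def res(q,ns):
    e=[]
    for n in ns:
        c=C[n];x=R.from_rotvec(c["orientation"]).inv().apply(heads(q)-c["xyz"])
        e.append(np.c_[x[:,0]/x[:,2]*c["fx"]+c["cx"],x[:,1]/x[:,2]*c["fy"]+c["cy"]]-P[n])
    return np.concatenate(e).ravel()
for ns in(["top"],["side"],["top","side"]):
    s=least_squares(res,[.5,-.03,.14,0],args=(ns,));print(ns,s.x.round(4),"rms px",np.sqrt((s.fun**2).mean()).round(2))
print("head tops",heads(s.x,.003).round(4).tolist())
E
python3 loc.py
```

```text
top [[340.7, 217.8], [345.7, 244.3], [346.9, 270.9], [344.7, 297.8], [338.9, 324.4]] 
 [[ 0.6522 -0.0031  0.1501]
 [ 0.6061 -0.0107  0.1496]
 [ 0.56   -0.0117  0.1502]
 [ 0.5141 -0.0068  0.1488]
 [ 0.4689  0.0041  0.1491]]
side [[338.8, 243.0], [311.1, 252.3], [282.8, 255.8], [254.0, 256.2], [225.3, 253.8]] 
 [[ 6.826e-01  1.198e-01  3.900e-03]
 [ 6.059e-01 -1.360e-02  1.515e-01]
 [ 5.599e-01 -1.500e-02  1.516e-01]
 [ 5.141e-01 -1.070e-02  1.524e-01]
 [ 4.688e-01  4.000e-04  1.519e-01]]
['top'] [ 0.559  -0.0377  0.1458 -0.0401] rms px 0.07
['side'] [ 0.5599 -0.0414  0.1518 -0.013 ] rms px 0.65
['top', 'side'] [ 0.5595 -0.0377  0.1473 -0.0291] rms px 0.59
head tops [[0.6526, -0.0024, 0.1503], [0.6063, -0.0101, 0.1503], [0.5603, -0.0117, 0.1503], [0.5144, -0.0074, 0.1503], [0.4686, 0.003, 0.1503]]
```

```bash
cat > go.py <<'E'
import sys,numpy as np
from bench import manip
from scipy.spatial.transform import Rotation as R
# usage: go.py x y z  -> full shift/turn to that TCP pose (tool down, tool x = world -x), in row units
o=manip.observe();r=R.from_rotvec(o["tcp_rot"]);t=np.array(list(map(float,sys.argv[1:4])))
G=R.from_matrix(np.diag([-1.,1,-1]))
print("shift",(r.inv().apply(t-o["eef_pos"])/.5).round(4),"turn",((r.inv()*G).as_rotvec()/(np.pi/4)).round(4),"F",np.round(o["wrist_force"],2),"tcp",np.round(o["eef_pos"],4))
E
python3 -m crank '[[-0.11,0.05,0,0,0,0.1],[-0.22,0.1,0,0,0,0.2],[-0.33,0.15,0,0,0,0.3],[-0.44,0.2,0,0,0,0.4],[-0.54,0.25,0,0,0,0.549]]' 0 20
python3 go.py 0.6525 -0.004 0.2
```

```text
clock: 0.72
eef_pos: [0.424, -0.2711, 0.245]
tcp_rot: [-0.004, -3.141, -0.001]
wrist_force: [0.3, -1.2, -0.5]
finger_gap: 0.0002
grip_force: 0.0
shift [-0.4558  0.5352  0.0899] turn [ 0.0004 -0.0007 -0.0031] F [ 0.35 -1.19 -0.55] tcp [ 0.424  -0.2711  0.245 ]
```

```bash
python3 -m crank '[[-0.08,0.09,0,0,0,0],[-0.16,0.18,0,0,0,0],[-0.23,0.27,0,0,0,0],[-0.31,0.36,0,0,0,0],[-0.38,0.45,0,0,0,0]]'
python3 -m crank '[[-0.04,0.04,0.02,0,0,0],[-0.076,0.085,0.05,0,0,0],[-0.076,0.085,0.09,0,0,0],[-0.076,0.085,0.09,0,0,0]]'
python3 go.py 0.6525 -0.004 0.18
python3 - <<'E'
from bench import manip
import cv2,numpy as np
a=manip.capture("side")["color"][150:390,160:480,::-1];b=manip.capture("top")["color"][110:350,230:550,::-1]
cv2.imwrite("pics/a1.png",cv2.resize(np.vstack([a,b]),None,fx=1.25,fy=1.25))
E
```

```text
clock: 1.35
eef_pos: [0.6139, -0.0461, 0.2447]
tcp_rot: [0.001, -3.141, 0.0]
wrist_force: [0.5, -0.9, -0.1]
finger_gap: 0.0005
grip_force: 0.0
clock: 1.85
eef_pos: [0.6498, -0.0051, 0.1978]
tcp_rot: [0.001, -3.136, 0.001]
wrist_force: [-0.4, -1.1, -0.3]
finger_gap: -0.0002
grip_force: 0.0
shift [-0.0055  0.0023  0.0355] turn [-0.0007 -0.0065  0.0012] F [-0.38 -1.06 -0.32] tcp [ 0.6498 -0.0051  0.1978]
```

View pics/a1.png

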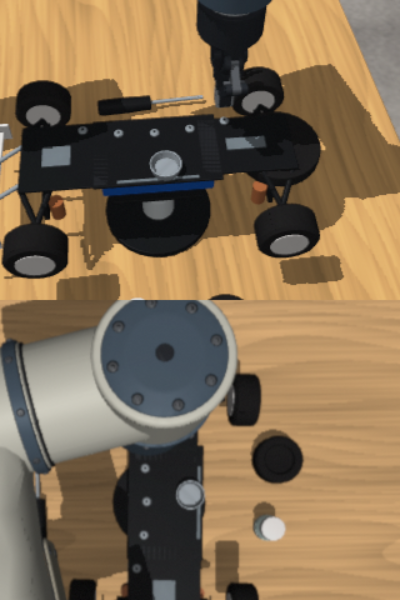

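The closed fingertips (side crop, about 230,103) hover just above screw1 (224,121). They clear the dish and the tyres.

```bash
python3 -m crank '[[-0.005,0.002,0.025,0,0,0],[-0.005,0.002,0.05,0,0,0],[-0.005,0.002,0.05,0,0,0],[-0.005,0.002,0.05,0,0,0]]'
python3 -m crank '[[0,0,0.004,0,0,0],[0,0,0.008,0,0,0],[0,0,0.008,0,0,0]]'
python3 -m crank '[[0,0,0.004,0,0,0],[0,0,0.004,0,0,0],[0,0,0.004,0,0,0]]'
```

```text
clock: 2.45
eef_pos: [0.6535, -0.0045, 0.1755]
tcp_rot: [-0.001, 3.141, -0.0]
wrist_force: [0.8, 0.1, -0.0]
finger_gap: 0.0003
grip_force: 0.0
clock: 2.82
eef_pos: [0.6534, -0.0043, 0.1711]
tcp_rot: [0.001, -3.141, 0.0]
wrist_force: [-0.3, 0.1, 0.2]
finger_gap: 0.0001
grip_force: 0.0
clock: 3.2
eef_pos: [0.6534, -0.0043, 0.1693]
tcp_rot: [0.001, -3.142, 0.0]
wrist_force: [-0.0, 0.2, 0.5]
finger_gap: -0.0001
grip_force: 0.0
```

```bash
python3 -m crank '[[0,0,0.004,0,0,0],[0,0,0.004,0,0,0],[0,0,0.004,0,0,0]]' | grep -E 'eef|force'
python3 -m crank '[[0,0,0.004,0,0,0],[0,0,0.004,0,0,0],[0,0,0.004,0,0,0]]'| grep -E 'eef|force'
```

```text
eef_pos: [0.6534, -0.0043, 0.1673]
wrist_force: [-0.1, 0.0, -0.3]
grip_force: 0.0
eef_pos: [0.6534, -0.0043, 0.1652]
wrist_force: [0.8, 0.3, 0.1]
grip_force: 0.0
```

```bash
python3 -m crank '[[0,0,0.003,0,0,0],[0,0,0.003,0,0,0],[0,0,0.003,0,0,0]]' | grep -E 'eef|wrist_force'
python3 -m crank '[[0,0,0,0,0,0]]'| grep -E 'eef|wrist_force'
python3 -m crank '[[0,0,0,0,0,0]]'| grep -E 'eef|wrist_force'
```

```text
eef_pos: [0.6536, -0.0044, 0.164]
wrist_force: [-0.9, -0.1, 0.3]
eef_pos: [0.6535, -0.0043, 0.164]
wrist_force: [0.4, 0.4, 1.0]
eef_pos: [0.6536, -0.0043, 0.1639]
wrist_force: [0.3, -0.0, 1.2]
```

```bash
for i in 1 2; do python3 -m crank '[[0,0,0.003,0,0,0],[0,0,0.003,0,0,0],[0,0,0.003,0,0,0]]' | grep -E 'eef|wrist_force'
python3 -m crank '[[0,0,0,0,0,0]]'| grep -E 'wrist_force'
python3 -m crank '[[0,0,0,0,0,0]]'| grep -E 'wrist_force'; done
```

```text
eef_pos: [0.6535, -0.0043, 0.1624]
wrist_force: [0.6, 0.7, 1.2]
wrist_force: [-0.1, -0.5, 2.7]
wrist_force: [1.5, 0.3, 1.8]
eef_pos: [0.6535, -0.0043, 0.1609]
wrist_force: [1.4, 0.4, 1.7]
wrist_force: [0.0, 0.2, 3.4]
wrist_force: [0.6, -0.4, 2.2]
```

```bash
python3 -m crank '[[0,0,-0.015,0,0,0],[0,0,-0.03,0,0,0],[0.05,-0.007,-0.03,0,0,0],[0.094,-0.014,-0.03,0,0,0],[0.094,-0.014,-0.03,0,0,0]]' | grep -E 'eef|wrist_force'
python3 -m crank '[[0,0,0.01,0,0,0],[0,0,0.02,0,0,0],[0,0,0.025,0,0,0],[0,0,0.029,0,0,0],[0,0,0.029,0,0,0]]'| grep -E 'eef|wrist_force'
for i in 1 2 3; do python3 -m crank '[[0,0,0,0,0,0]]'| grep -E 'eef|wrist_force'; done
```

```text
eef_pos: [0.6055, -0.0116, 0.1768]
wrist_force: [-0.4, -0.4, 0.8]
eef_pos: [0.6066, -0.0113, 0.1613]
wrist_force: [-0.2, -0.1, 2.7]
eef_pos: [0.6066, -0.0113, 0.1616]
wrist_force: [0.5, 1.0, 1.2]
eef_pos: [0.6066, -0.0113, 0.1616]
wrist_force: [0.9, 2.1, 3.0]
eef_pos: [0.6066, -0.0113, 0.1615]
wrist_force: [0.2, 0.7, 1.8]
```

Screw2 has been touched with about 2 N. Next is screw3 at (0.560, -0.0133), then screw4 at (0.5143, -0.009).

```bash
python3 -m crank '[[0,0,-0.015,0,0,0],[0,0,-0.03,0,0,0],[0.05,-0.002,-0.03,0,0,0],[0.093,-0.004,-0.03,0,0,0],[0.093,-0.004,-0.03,0,0,0]]' | grep -E 'eef|wrist_force'
python3 -m crank '[[0,0,0.01,0,0,0],[0,0,0.02,0,0,0],[0,0,0.025,0,0,0],[0,0,0.03,0,0,0],[0,0,0.03,0,0,0]]'| grep -E 'eef|wrist_force'
for i in 1 2 3; do python3 -m crank '[[0,0,0,0,0,0]]'| grep -E 'eef|wrist_force'; done
```

```text
eef_pos: [0.5592, -0.0135, 0.1773]
wrist_force: [1.5, 0.2, 0.7]
eef_pos: [0.5601, -0.0134, 0.1613]
wrist_force: [-0.8, 0.0, 2.3]
eef_pos: [0.5601, -0.0134, 0.1615]
wrist_force: [-0.4, -0.4, 2.2]
eef_pos: [0.5601, -0.0134, 0.1615]
wrist_force: [-1.0, -0.4, 3.1]
eef_pos: [0.5601, -0.0134, 0.1615]
wrist_force: [0.2, 0.9, 2.7]
```

```bash
python3 -m crank '[[0,0,-0.015,0,0,0],[0,0,-0.03,0,0,0],[0.05,0.004,-0.03,0,0,0],[0.092,0.009,-0.03,0,0,0],[0.092,0.009,-0.03,0,0,0]]' | grep -E 'eef|wrist_force'
python3 -m crank '[[0,0,0.01,0,0,0],[0,0,0.02,0,0,0],[0,0,0.025,0,0,0],[0,0,0.03,0,0,0],[0,0,0.03,0,0,0]]'| grep -E 'eef|wrist_force'
for i in 1 2 3; do python3 -m crank '[[0,0,0,0,0,0]]'| grep -E 'eef|wrist_force'; done
```

```text
eef_pos: [0.5132, -0.0088, 0.1771]
wrist_force: [0.2, -0.7, 0.6]
eef_pos: [0.5141, -0.009, 0.1613]
wrist_force: [-1.4, 0.3, 1.9]
eef_pos: [0.5141, -0.009, 0.1615]
wrist_force: [-1.4, -0.2, 2.3]
eef_pos: [0.5141, -0.009, 0.1615]
wrist_force: [-0.6, -0.8, 2.1]
eef_pos: [0.5141, -0.009, 0.1615]
wrist_force: [-0.3, 0.6, 2.5]
```

Now screw5 at (0.4687, 0.002).

```bash
python3 -m crank '[[0,0,-0.015,0,0,0],[0,0,-0.03,0,0,0],[0.05,0.011,-0.03,0,0,0],[0.091,0.022,-0.03,0,0,0],[0.091,0.022,-0.03,0,0,0]]' | grep -E 'eef|wrist_force'
python3 -m crank '[[0,0,0.01,0,0,0],[0,0,0.02,0,0,0],[0,0,0.025,0,0,0],[0,0,0.03,0,0,0],[0,0,0.03,0,0,0]]'| grep -E 'eef|wrist_force'
for i in 1 2 3; do python3 -m crank '[[0,0,0,0,0,0]]'| grep -E 'eef|wrist_force'; done
python3 - <<'E'
from bench import manip
import cv2
a=manip.capture("side")["color"][150:390,100:480,::-1];cv2.imwrite("pics/a2.png",cv2.resize(a,None,fx=2,fy=2))
E
```

```text
eef_pos: [0.4678, 0.0023, 0.1771]
wrist_force: [0.9, -0.3, 0.2]
eef_pos: [0.4686, 0.0019, 0.1613]
wrist_force: [0.1, 0.0, 1.1]
eef_pos: [0.4685, 0.0019, 0.1615]
wrist_force: [-0.6, -0.2, 1.0]
eef_pos: [0.4686, 0.002, 0.1615]
wrist_force: [0.5, -0.7, 1.0]
eef_pos: [0.4685, 0.0019, 0.1614]
wrist_force: [-0.8, -1.9, 2.1]
```

View pics/a2.png

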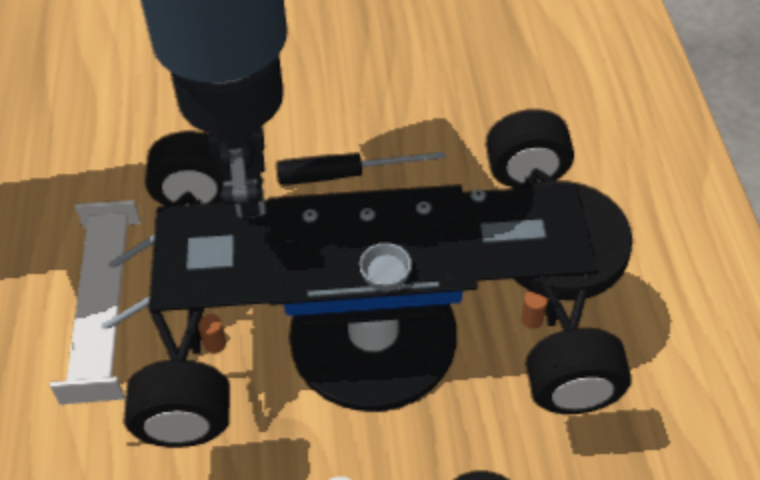

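The fingertips cover screw5 (about 252,210), and the dish and driver haven't moved. I'll press 1.5 mm more to confirm contact, then withdraw.

```bash
python3 -m crank '[[0,0,0.003,0,0,0],[0,0,0.003,0,0,0],[0,0,0.003,0,0,0]]' | grep -E 'eef|wrist_force'
python3 -m crank '[[0,0,0,0,0,0]]'| grep -E 'wrist_force'; python3 -m crank '[[0,0,0,0,0,0]]'| grep -E 'wrist_force'
```

```text
eef_pos: [0.4685, 0.002, 0.1599]
wrist_force: [-0.2, -0.9, 2.5]
wrist_force: [-0.4, -1.5, 2.0]
wrist_force: [-0.5, -2.0, 3.2]
```

```bash
python3 -m crank '[[0,0,-0.02,0,0,0],[0,0,-0.06,0,0,0],[0,0,-0.12,0,0,0],[0,0,-0.18,0,0,0],[0,0,-0.2,0,0,0]]' | grep -E 'eef'
python3 -m crank '[[0.05,0,0,0,0,0],[0.12,0,0,0,0,0],[0.18,0,0,0,0,0],[0.2,0,0,0,0,0],[0.2,0,0,0,0,0]]' | grep -E 'clock|eef'
python3 loc.py >/dev/null
python3 - <<'E'
from bench import manip
import cv2
c=manip.capture("top");cv2.imwrite("pics/t3.png",c["color"][:,:,::-1])
E
```

```text
eef_pos: [0.469, 0.0024, 0.2617]
clock: 14.25
eef_pos: [0.3683, 0.0021, 0.2598]
```

View pics/t3.png

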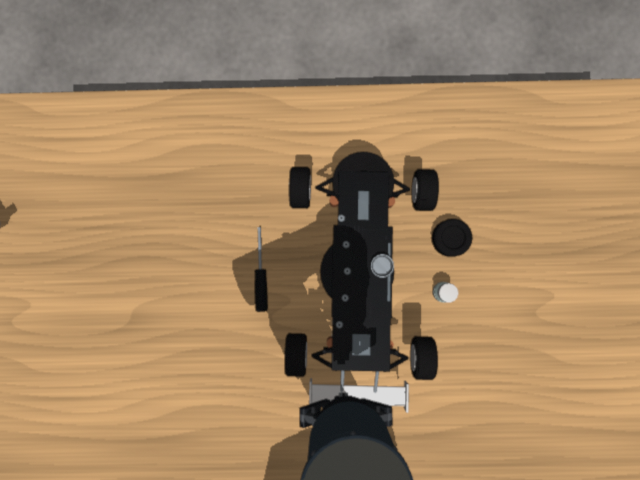

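The hand is clear of the row and everything is where it started: dish (382,266), driver (261,270), wheel (452,237), jar (447,292).

```bash
python3 -c "
from bench import manip
print(manip.job_done())"
```

```text
the job is handed in; nothing more can be done
None
```

I touched all five screw heads in order from nose to tail at about 2–3 N each, and the final top view shows the dish, screwdriver, wheel and jar where they started; the job is handed in at about 14 s, but no verdict came back.

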